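# Open a tight jar in the jar brace

## Task

The cap of the square jar is screwed on too tightly to open where the jar stands: seat the closed jar fully in the square socket of the jar brace, so that it cannot turn, and only there unscrew the cap anticlockwise, regripping as needed. Stop turning once the thread lets go, lift the cap straight up just clear of the jar (about a centimetre of daylight) and finish while still holding it there, level and centred over the open mouth, with the jar left fully seated. Do not tip the jar over, and leave the other things where they are.

Things in the scene. Friction and masses are not known exactly. Their poses are not given: they have to be found in the camera images.
- jar: Loose jar of white stoneware, 0.45 kg, with a square body 64 x 64 mm and 70 mm high (edges rounded), a shoulder and a round neck 46 mm across whose mouth is 100 mm above the underside. Origin: centre of the underside; z up; x and y square to the flat sides. With its cap on it is 110 mm high. Free-standing it turns along with the cap. It can be lifted by the closed cap or by two flat sides.
- cap: Round ribbed aluminium screw cap on the jar, 60 mm across, 26 mm high, 60 g. Origin: centre of the rim's underside, which is 84 mm above the jar's underside when screwed down; z up to its flat top. The skirt reaches 16 mm down over the neck, so a cap that has come off clears the mouth after rising 16 mm from screwed-down.
- thread (a joint): How far the cap has been unscrewed, rad: 0 screwed down (as at every start), growing anticlockwise seen from above. Turning it takes about 0.35 N m all the way. The cap rises 1.36 mm per rad. Until about 2.2 rad the thread holds the cap down; from 2.3 rad it lifts off freely. It should not be turned beyond 2.9 rad.
- jar_mouth (a point): Centre of the jar's mouth, 100 mm above the jar's underside.
- brace: Jar brace fixed to the worktop: a steel base plate 125 x 125 x 8 mm with an upright square socket, 68 mm inside, walls 6 mm thick to 38 mm above the worktop and above that flared outward as a lead-in to 48 mm (mouth about 81 mm wide). Origin: centre of its underside, on the worktop; z up; x and y square to the socket walls. The jar fits in any of its four quarter turns.
- brace_floor (a point): Centre of the socket's floor, 8 mm above the worktop, on which the seated jar's underside stands.
- bean_jar: Bystander fixed to the worktop: large round glass bean jar, 170 mm across, 324 mm tall with its lid, standing at the back between the jar's and the brace's places; keep the arm and the gripper's body well clear of it by passing in front. Origin in the centre of its underside.
- scoop: Bystander: steel coffee scoop with a flat handle, 46 x 145 x 30 mm, lies between jar and brace; origin in the centre of its underside.
- star_sweet: Bystander: star-shaped sweet, 51 x 48 x 20 mm; origin in the centre of its underside.
- tamper: Bystander: coffee tamper, 58 mm across, 93 mm tall; origin in the centre of its underside.
- shaker: Bystander: round powder shaker, 65 mm across, 103 mm tall; origin in the centre of its underside.
- cinnamon: Bystander: slim spice jar, 46 mm across, 106 mm tall; origin in the centre of its underside.
- brush: Bystander: small scrubbing brush with a bow handle, 30 x 85 x 55 mm; origin in the centre of its underside.
Things that resemble listed ones, but are neither listed nor needed, are in the scene too. What is shaped like the cap but red is not meant.

How it is judged:
On the way, in this order (a step that is already met when the one before it is completed fails the run):
1. the closed jar is fully seated in the brace (horizontal distance between jar and brace_floor below 0.005 m and z of jar in the frame of brace_floor below 0.004 m and angle between jar's own z axis and vertical below 0.08 rad and (angle between the x axis of jar and the x axis of brace, either way round below 0.15 rad or angle between the x axis of jar and the y axis of brace, either way round below 0.15 rad) and value of joint thread below 0.35 rad), for 0.2 s.
2. the cap is unscrewed until the thread lets go, the jar seated (horizontal distance between jar and brace_floor below 0.005 m and z of jar in the frame of brace_floor below 0.004 m and angle between jar's own z axis and vertical below 0.08 rad and (angle between the x axis of jar and the x axis of brace, either way round below 0.15 rad or angle between the x axis of jar and the y axis of brace, either way round below 0.15 rad) and value of joint thread above 2 rad), for 0.1 s.
At the end, for the whole second after the job is handed in: The gripper holds the cap still and level (0.15 rad), 2 to 40 mm clear above the jar's mouth, within 15 mm of its axis, not touching the jar; the jar is seated on the socket floor (4 mm in height, 5 mm off centre, tilt under 0.08 rad, square within 0.15 rad) (all of step 2 and z of cap in the frame of jar_mouth between 0.002 and 0.04 m and horizontal distance between cap and jar_mouth below 0.015 m and angle between cap's own z axis and vertical below 0.15 rad and contact force between the fingers and cap above 1 N and contact force between cap and jar below 0.1 N and linear speed of cap below 0.02 m/s); the arm keeps its last pose, push and grip.
It fails at once if the cap is unscrewed while the jar is not seated in the brace (value of joint thread between 0.4 and 2 rad and not (horizontal distance between jar and brace_floor below 0.008 m and z of jar in the frame of brace_floor below 0.01 m)).
It fails at once if turning went on well after the thread let go (value of joint thread above 3 rad).
It fails at once if the jar is tipped over (angle between jar's own z axis and vertical above 0.6 rad).
It fails at once if a bystander is knocked out of place (distance of any of scoop, star_sweet, tamper, shaker, cinnamon, brush from where it was at the start of the episode above 0.03 m).
It also fails if it takes over 54 s, if anything falls off the work surface, if the arm or the gripper's body presses on something with over 40 N, if the wrist force passes 120 N, or if a joint passes its speed limit or range.

## Robot

A 6-joint arm with a two-finger parallel gripper is mounted at the origin on a cart in front of the work surface, level with it; the furniture and walls round the work are solid. World frame = base frame: x ahead of the robot, y to its left, z up, the work surface at z = 0. Lengths are in m, angles in rad, forces in N, time in s.
With the tool pointing down it reaches from about 0.25 to 0.775 m from the base axis. Payload 4 kg.
Tool frame: the origin (TCP) lies at the centre of the arm's flange, where the gripper is bolted on; the fingertips stand 173 mm ahead of it and the grasp point (between the pads) lies 155 mm ahead of it (bot.nose_length is the distance from the TCP to the fingertips, in m); z points along the fingers, y is the line along which they close (so a half turn about z gives the same grasp; the last joint's range is limited). The gripper opens to 85 mm and grips with 20 to 120 N. Pads are 22 mm wide; open, the fingers measure 114 mm over their backs; the gripper's body (76 mm by 85 mm) begins 54 mm behind the grasp point. The pads swing forward as they close: fully open they stand 13 mm farther back than shut.
Start: joints at [-1.211, 0.087, 1.371, -0, 1.684, -0.103], TCP at [0.246, -0.492, 0.405] pointing down, gripper open.
Joint ranges: [-3.1, 3.1], [-0.76, 2.03], [0.27, 2.55], [-1.08, 4.22], [0.17, 2.65], [-2.57, 2.57]. Speed limits (rad/s): [2.79, 2.79, 3.14, 3.14, 3.14, 3.14].

## Interface

Orientations are given as a rotation vector (axis times angle).
In Python, from workcell import bot, cams, job, current_clock, current_q, current_joint_velocities, current_tau, current_ee_pos, current_orientation, current_ft_force, current_torque, current_finger_gap, current_grip_force gives the robot as it stands. The module is installed in compiled form; this text tells all that it offers. Calls block until the motion is done:
- bot.move_ptp(position, orientation): joint-space move of the TCP to a pose.
- bot.move_straight(position, max_speed=0.15, attitude=None, max_force=None): straight line of the TCP; attitude=None keeps the orientation; max_speed is the mean speed in m/s. With max_force (N) it stops when the force on the tool has changed by that much, and returns True; else False.
- bot.move_joints(angles): joint-space move.
- bot.grip(opening): finger opening in m; the grip force is fixed at half the most; returns when the fingers have stopped.
- bot.hold(seconds).
- bot.inverse_kinematics(position, orientation): joint angles nearest the present ones, or None.
- cams.grab_frame(name): name is "scene" or "top" or "wrist"; returns a dict with "image" (420x560x3 uint8, blue, green, red), "intrinsics" (3x3 intrinsics, pixels), "k1" (the pictures are not rectified: a ray, as slopes to the right and down, at radius r is drawn at 1 + k1 r^2 times it, then the intrinsics apply), "R" (3x3) and "t" (3): a world point X has camera coordinates R X + t; the wrist camera has in their place "hand_eye" (4x4, takes a point from camera to tool coordinates, whose origin is the TCP and whose axes are the flange's). Camera axes: x right, y down, z forward; pixel columns grow to the right and rows downward; lengths in m; the calibration is good to about 2 mm. A picture is of the moment at which its call begins: read the wrist's pose just before it. There is no depth.
A pose or a line that the arm cannot do raises bot.PlanningError and nothing moves.
- job.sign_off(): hands the job in; it is judged then, once.
Readings, each from a call of its own:
- current_clock(): time.
- current_q(): joint angles.
- current_joint_velocities(): joint speeds.
- current_tau(): joint torques, N m.
- current_ee_pos(): TCP position.
- current_orientation(): TCP orientation.
- current_ft_force(): force on the tool from outside, world axes, zero at the start.
- current_torque(): the same for the moment, N m.
- current_finger_gap(): finger opening in m.
- current_grip_force(): force on a finger pad.
Only numpy, scipy, OpenCV 4.12 (cv2) and the standard library are available. Lean on these libraries where they do the work, as an engineer would, in place of code of your own. Each camera call takes 0.05 s, during which the arm holds its last target. There are 200 camera calls.

## Working session

There is one attempt and no reset: what is moved stays moved. The work goes in short steps, each a Python script; the robot and the scene stay as the last script left them, time stands still between calls to the robot, and variables do not carry over. Pictures are saved under pics/ and viewed, at most 10 in all, crops included, and the job is handed in when it is done.

```bash
mkdir -p pics; cat > h.py <<'E'
import numpy as np, cv2
from workcell import *
from scipy.spatial.transform import Rotation as Ro
def save(f,name,crop=None,s=1):
    im=f["image"]
    if crop: u0,v0,u1,v1=crop; im=im[v0:v1,u0:u1]
    cv2.imwrite("pics/"+name,cv2.resize(im,None,fx=s,fy=s,interpolation=cv2.INTER_CUBIC))
def ray(f,px,pose=None):
    K=np.array(f["intrinsics"]);k=float(f["k1"])
    d=cv2.undistortPoints(np.array([[px]],float),K,np.array([k,0,0,0.]))[0,0]
    d=np.array([d[0],d[1],1.])
    if "R" in f: R=np.array(f["R"]);t=np.array(f["t"]); return -R.T@t,R.T@d
    H=np.array(f["hand_eye"]);p,o=pose;R=Ro.from_rotvec(o).as_matrix()
    return R@H[:3,3]+p, R@H[:3,:3]@d
def at(f,px,z,pose=None):
    o,d=ray(f,px,pose); return o+d*(z-o[2])/d[2]
def proj(f,X,pose=None):
    if "R" in f: c=np.array(f["R"])@X+np.array(f["t"])
    else:
        H=np.array(f["hand_eye"]);p,o=pose
        T=np.eye(4);T[:3,:3]=Ro.from_rotvec(o).as_matrix();T[:3,3]=p
        c=np.linalg.inv(T@H)@np.r_[X,1]; c=c[:3]
    x=c[:2]/c[2]; x=x*(1+float(f["k1"])*(x@x)); K=np.array(f["intrinsics"])
    return (K@np.r_[x,1])[:2]
def down(a): # tool down, tool y axis at world angle a
    y=np.array([np.cos(a),np.sin(a),0]);z=np.array([0,0,-1.]);x=np.cross(y,z)
    return Ro.from_matrix(np.c_[x,y,z]).as_rotvec()
E
python3 - <<'E'
from h import *
import pickle
o={}
for n in("top","scene"):
    f=cams.grab_frame(n);o[n]=f;save(f,n+"0.png",s=1.4)
    print(n,ray(f,(280,210)))
pickle.dump(o,open("f0.pkl","wb"))
print(current_clock(),current_ee_pos(),current_orientation())
E
```

```text
top (array([ 0.30005896, -0.03245789,  1.42276612]), array([ 0.16021919,  0.0141339 , -0.98718973]))
scene (array([0.06156099, 0.69380225, 0.67430937]), array([ 0.45101775, -0.67416665, -0.58490721]))
0.1 [ 0.24550673 -0.49204199  0.40361642] [-3.05586123e+00 -7.20059835e-01  4.20004856e-04]
```

View pics/top0.png

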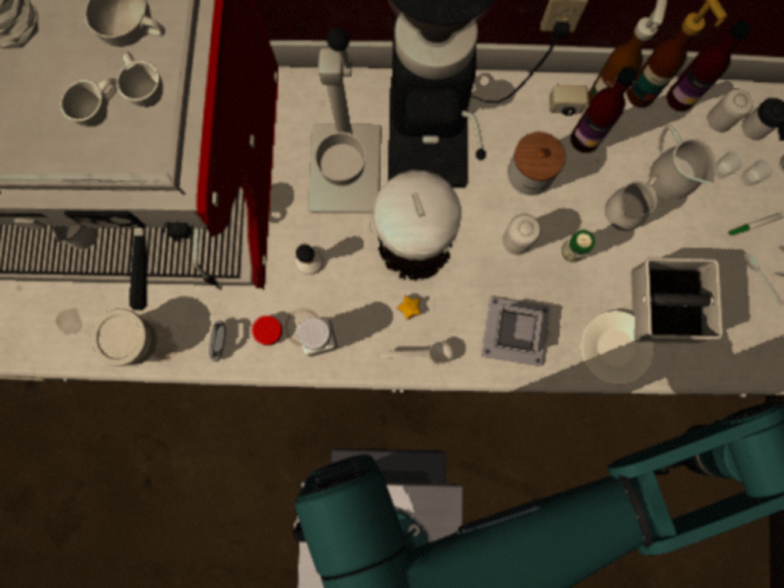

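View pics/scene0.png

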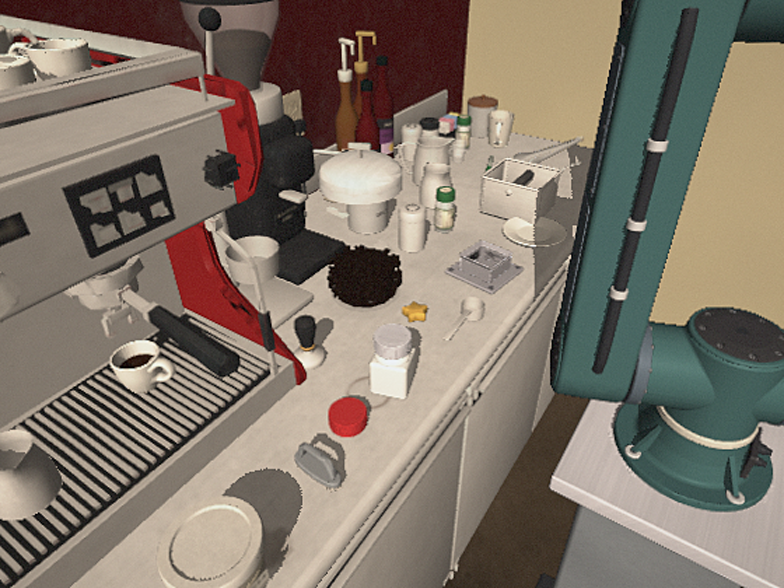

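Top view (784-px picture): the jar with the aluminium cap is at (314,333). Possible mix-ups are the red cap at (267,330), the white tub at (122,337), and the white shaker/spice jar at (521,232). The brace is at (516,330), the scoop at (420,351), the star at (410,306), and the bean jar at (418,215). I choose the aluminium cap on the square white body and check it in a crop.

```bash
python3 - <<'E'
from h import *
import pickle
o=pickle.load(open("f0.pkl","rb"));f=o["top"]
a=f["image"][205:275,190:270];b=f["image"][200:270,335:405]
g=np.hstack([cv2.resize(a,None,fx=5,fy=5,interpolation=cv2.INTER_CUBIC),cv2.resize(b,None,fx=5,fy=5,interpolation=cv2.INTER_CUBIC)])
cv2.imwrite("pics/crop0.png",g)
print(at(f,(314/1.4,333/1.4),.11),at(f,(516/1.4,330/1.4),.048),at(f,(420/1.4,351/1.4),.0),at(f,(418/1.4,215/1.4),.324))
E
```

```text
[0.43518365 0.13170094 0.11      ] [ 0.45657345 -0.25957978  0.048     ] [ 0.41496674 -0.07182083  0.        ] [ 0.60935897 -0.05580668  0.324     ]
```

View pics/crop0.png

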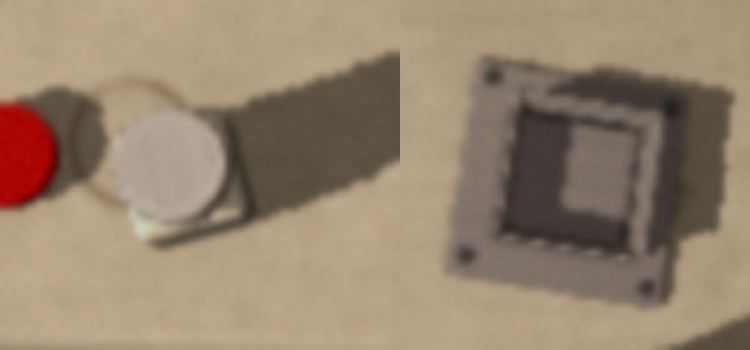

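The crop confirms the aluminium cap on a square white body at crop (170,165), and the empty brace on the right with its plate turned about 9°. Next come close wrist views of both.

```bash
cat >> h.py <<'E'
def path_clear(p): pass
E
python3 - <<'E'
from h import *
import pickle
R=Ro.from_rotvec(current_orientation()).as_matrix();print("R",R.round(2))
f=cams.grab_frame("wrist");print(f["hand_eye"],f["intrinsics"],f["k1"])
for a in np.arange(-np.pi,np.pi,np.pi/6):
    r=[bot.inverse_kinematics(p,down(a)) for p in ([.457,-.26,.263],[.435,.132,.255])]
    print(round(a,2),[None if q is None else np.round(q,2) for q in r])
E
```

```text
R [[ 0.89  0.45 -0.  ]
 [ 0.45 -0.89  0.  ]
 [ 0.   -0.   -1.  ]]
[[ 4.43676033e-04 -9.57762278e-01 -2.87560813e-01  7.27637876e-02]
 [ 9.99999865e-01  5.03074311e-04 -1.32666286e-04 -1.64017531e-04]
 [ 2.71727222e-04 -2.87560715e-01  9.57762372e-01  3.11373310e-02]
 [ 0.00000000e+00  0.00000000e+00  0.00000000e+00  1.00000000e+00]] [[313.62098147   0.         275.54985098]
 [  0.         313.62098147 214.81411997]
 [  0.           0.           1.        ]] -0.01213157820174212
-3.14 [array([-0.63,  0.11,  1.64,  0.  ,  1.4 ,  2.52]), None]
-2.62 [array([-0.63,  0.11,  1.64,  0.  ,  1.4 ,  1.99]), None]
-2.09 [array([-0.63,  0.11,  1.64, -0.  ,  1.4 ,  1.47]), array([ 0.17, -0.04,  1.81, -0.  ,  1.38,  2.26])]
-1.57 [array([-0.63,  0.11,  1.64, -0.  ,  1.4 ,  0.95]), array([ 0.17, -0.04,  1.81, -0.  ,  1.38,  1.74])]
-1.05 [array([-0.63,  0.11,  1.64, -0.  ,  1.4 ,  0.42]), array([ 0.17, -0.04,  1.81, -0.  ,  1.38,  1.22])]
-0.52 [array([-0.63,  0.11,  1.64, -0.  ,  1.4 , -0.1 ]), array([ 0.17, -0.04,  1.81, -0.  ,  1.38,  0.69])]
-0.0 [array([-0.63,  0.11,  1.64,  0.  ,  1.4 , -0.63]), array([ 0.17, -0.04,  1.81,  0.  ,  1.38,  0.17])]
0.52 [array([-0.63,  0.11,  1.64,  0.  ,  1.4 , -1.15]), array([ 0.17, -0.04,  1.81, -0.  ,  1.38, -0.35])]
1.05 [array([-0.63,  0.11,  1.64,  0.  ,  1.4 , -1.67]), array([ 0.17, -0.04,  1.81, -0.  ,  1.38, -0.88])]
1.57 [array([-0.63,  0.11,  1.64,  0.  ,  1.4 , -2.2 ]), array([ 0.17, -0.04,  1.81, -0.  ,  1.38, -1.4 ])]
2.09 [None, array([ 0.17, -0.04,  1.81, -0.  ,  1.38, -1.92])]
2.62 [None, array([ 0.17, -0.04,  1.81, -0.  ,  1.38, -2.45])]
```

```bash
python3 - <<'E'
from h import *
import pickle
o={}
def snap(n):
    bot.hold(.3);pose=(np.array(current_ee_pos()),np.array(current_orientation()));f=cams.grab_frame("wrist");o[n]=(f,pose);save(f,n+".png",s=1.4)
bot.move_ptp([.452,-.26,.36],down(-1.57)); snap("wb")
bot.move_ptp([.36,-.06,.36],down(-1.57))
bot.move_ptp([.432,.13,.38],down(-1.57)); snap("wj")
pickle.dump(o,open("f1.pkl","wb"));print(current_clock())
E
```

```text
3.7667
```

View pics/wb.png

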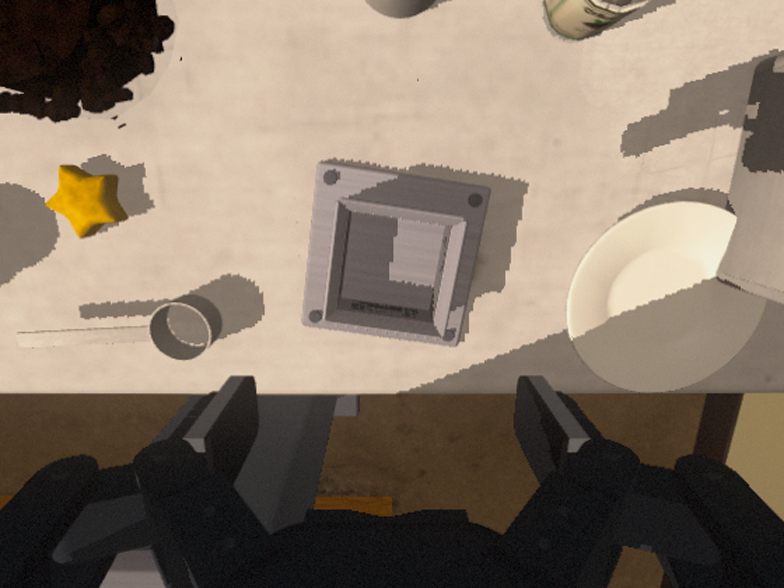

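View pics/wj.png

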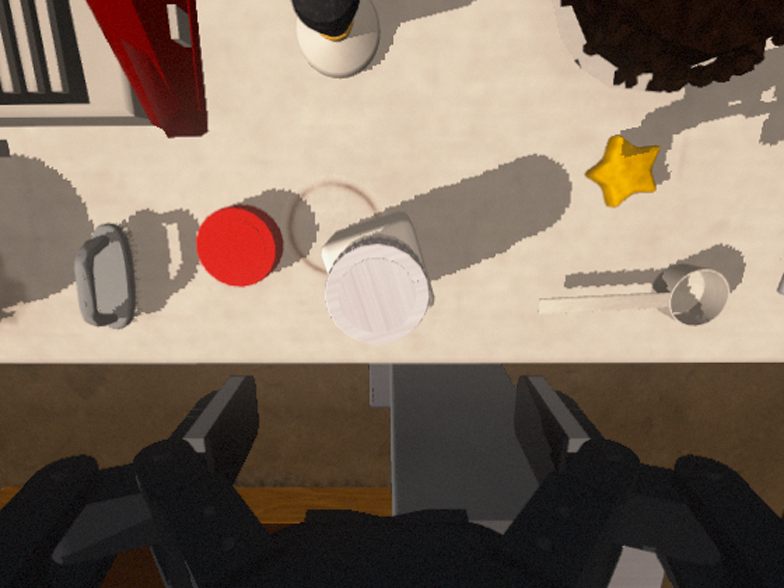

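Wrist view at the brace: plate corners at about TL(317,160), TR(491,185), BR(462,347), BL(302,324). Wrist view at the jar: cap top disc centred near (377,293), with the body's far side from (322,247) to (407,212). I'll compute positions and take an enlarged jar crop for the yaw.

```bash
python3 - <<'E'
from h import *
import pickle
o=pickle.load(open("f1.pkl","rb"))
f,p=o["wb"]
c=np.array([at(f,np.array(q)/1.4,.008,p)[:2] for q in [(317,160),(491,185),(462,347),(302,324)]])
print(c,[np.linalg.norm(c[i]-c[i-1]) for i in range(4)],c.mean(0))
e=[c[1]-c[0],c[2]-c[3],c[1]-c[2],c[0]-c[3]]
print([np.degrees(np.arctan2(v[1],v[0])) for v in e])
f,p=o["wj"]
a=np.array([at(f,np.array(q)/1.4,.11,p) for q in [(325,293),(429,293),(377,242),(377,345)]]);print(a,at(f,(377/1.4,293/1.4),.11,p),p[0])
save(f,"jc.png",(215,135,325,255),5)
E
```

```text
[[ 0.53051953 -0.21287813]
 [ 0.5136467  -0.33535191]
 [ 0.389973   -0.32092331]
 [ 0.40922628 -0.19581448]] [np.float64(0.12248763862353546), np.float64(0.12363057043670023), np.float64(0.12451253000093361), np.float64(0.1265816276898031)] [ 0.46084138 -0.26624195]
[np.float64(-97.84408289824762), np.float64(-98.74874343360831), np.float64(-6.654425158131729), np.float64(-8.00787474438585)]
[[0.43759663 0.16320704 0.11      ]
 [0.43754831 0.10440706 0.11      ]
 [0.46651613 0.13361514 0.11      ]
 [0.40592165 0.1340129  0.11      ]] [0.43757169 0.13380431 0.11      ] [0.43196583 0.12892651 0.38009864]
```

View pics/jc.png

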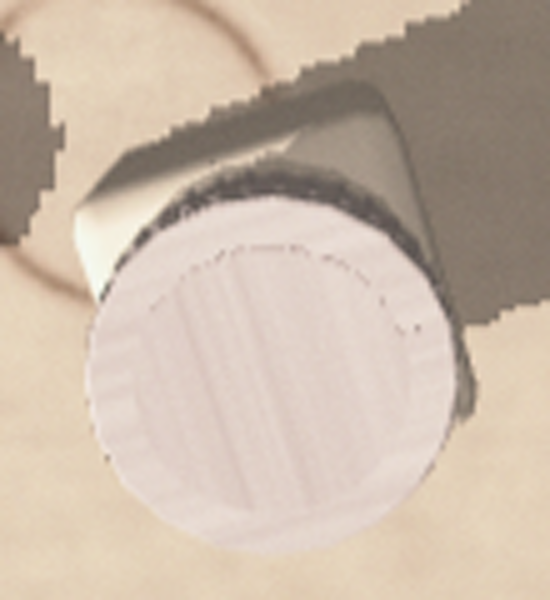

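```bash
python3 - <<'E'
from h import *
import pickle
o=pickle.load(open("f1.pkl","rb"));o0=pickle.load(open("f0.pkl","rb"));t=o0["top"]
f,p=o["wj"]
C=np.array([.4376,.1338])
for a,b,z in [((150,143),(345,83),.003),((115,195),(280,137),.067),((410,150),(450,290),.067),((400,130),(470,400),.067)]:
    A,B=[at(f,np.array(q)/5+[215,135],z,p)[:2] for q in(a,b)]
    d=B-A;n=np.array([-d[1],d[0]])/np.linalg.norm(d); print(A,B,np.degrees(np.arctan2(d[1],d[0]))%90, n@(C-A))
c=np.array([at(t,np.array(q)/5+[335-80,200],.008)[:2] for q in [(480,57),(687,95),(660,302),(448,272)]])
c=np.array([at(t,np.array([q[0]-400,q[1]])/5+[335,200],.008)[:2] for q in [(480,57),(687,95),(660,302),(448,272)]]);print(c.mean(0))
print(at(t,np.array([170,165])/5+[190,205],.11))
f,p=o["wb"] # overlay
im=cv2.resize(f["image"],None,fx=1.4,fy=1.4)
c,s=np.cos(np.radians(-7.8)),np.sin(np.radians(-7.8));R=np.array([[c,-s],[s,c]])
for h,z,col in((.0625,.008,(0,0,255)),(.034,.008,(0,255,0)),(.0405,.048,(255,0,0))):
    P=[proj(f,np.r_[np.array([.4608,-.2662])+R@(np.array(q)*h),z],p)*1.4 for q in((1,1),(1,-1),(-1,-1),(-1,1))]
    cv2.polylines(im,[np.int32(P)],True,col,1)
L=cv2.resize(im[130:370,280:520],None,fx=1.6,fy=1.6)
f,p=o["wj"]
im=cv2.resize(f["image"],None,fx=3,fy=3)
c,s=np.cos(np.radians(18)),np.sin(np.radians(18));R=np.array([[c,-s],[s,c]])
for h,z,col in((.032,0,(0,0,255)),(.032,.07,(0,255,0))):
    P=[proj(f,np.r_[C+R@(np.array(q)*h),z],p)*3 for q in((1,1),(1,-1),(-1,-1),(-1,1))]
    cv2.polylines(im,[np.int32(P)],True,col,1)
M=im[400:784,640:1024]
cv2.imwrite("pics/ov.png",np.hstack([L,M]))
E
```

```text
[0.45965325 0.16239243] [0.47259903 0.11964244] 16.84764435892434 -0.029393574238170142
[0.45863608 0.16276882] [0.4690325  0.13289183] 19.186576437679577 -0.029388068214037874
[0.46669748 0.10959909] [0.44102032 0.10176214] 16.972769045811646 -0.031640859874720054
[0.47026083 0.11145157] [0.41988895 0.09745411] 15.529676774668332 -0.03027706232746987
[ 0.45984968 -0.26687359]
[0.43478581 0.13244251 0.11      ]
```

View pics/ov.png

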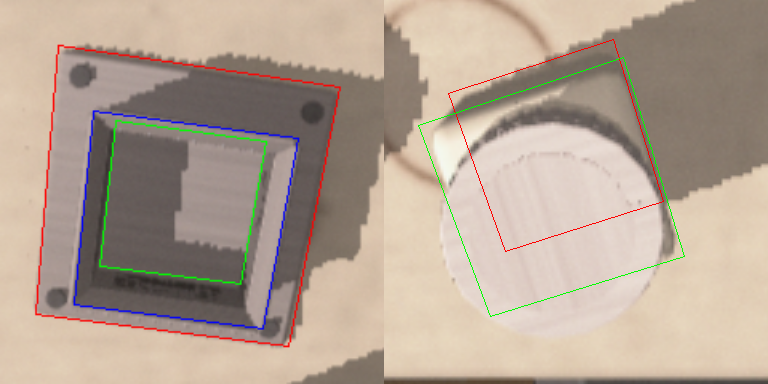

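The brace model fits the picture: centre (0.4608,-0.2662), yaw -7.8°. The jar is at about (0.435,0.134) with yaw 17°. I'll centre the cap with one cross squeeze, then do the real grip and lift.

```bash
python3 - <<'E'
from h import *
C=[.435,.134]; a=-1.2
bot.move_ptp(C+[.33],down(a+np.pi/2))
print(bot.move_straight(C+[.253],.12,max_force=15))
bot.grip(.05);print(current_finger_gap(),current_grip_force(),current_ft_force())
bot.grip(.085)
bot.move_straight(C+[.30],.2)
bot.move_straight(C+[.30],.2,attitude=down(a)) if 0 else bot.move_ptp(C+[.30],down(a))
print(bot.move_straight(C+[.253],.12,max_force=15))
bot.grip(.05);print(current_finger_gap(),current_grip_force(),current_ft_force(),current_ee_pos(),current_torque())
bot.move_straight(C+[.375],.12);bot.hold(.2)
print(current_finger_gap(),current_grip_force(),current_ft_force(),current_torque(),current_clock())
E
```

```text
False
0.057950894346098666 63.58919865335338 [0.79649828 0.58063775 4.28878335]
False
0.058545549554414156 63.954830914735794 [ 0.59991597 -0.09991007  5.03709715] [0.43566211 0.13409961 0.25470147] [-0.03261347 -0.0584321  -0.00057463]
0.05843764435062219 65.73616918176413 [ 0.11235899  0.64089241 -6.22026785] [ 0.01522797  0.01713799 -0.00237443] 11.075
```

```bash
python3 - <<'E'
from h import *
import pickle
a=-1.2+np.radians(-24.8);B=[.4606,-.2663]
bot.move_ptp([.37,-.06,.375],down(a))
bot.move_ptp(B+[.375],down(a));bot.hold(.3)
p=(np.array(current_ee_pos()),np.array(current_orientation()));f=cams.grab_frame("wrist")
pickle.dump((f,p),open("f2.pkl","wb"))
zc=p[0][2]-.2547
im=cv2.resize(f["image"],None,fx=2,fy=2)
for yaw,col in((-7.8,(0,255,0)),):
  c,s=np.cos(np.radians(yaw)),np.sin(np.radians(yaw));R=np.array([[c,-s],[s,c]])
  for (h,z,C) in ((.032,zc,p[0][:2]),(.032,zc+.07,p[0][:2]),(.0625,.008,B)):
    P=[proj(f,np.r_[np.array(C)+R@(np.array(q)*h),z],p)*2 for q in((1,1),(1,-1),(-1,-1),(-1,1))]
    cv2.polylines(im,[np.int32(P)],True,col,1)
h0=im[200:760,200:960]
cv2.imwrite("pics/ab.png",h0);print(p,current_clock())
E
```

```text
(array([ 0.46063121, -0.2653053 ,  0.37550229]), array([ 3.13983326e+00, -9.50658039e-02,  1.22256361e-03])) 13.1583
```

View pics/ab.png

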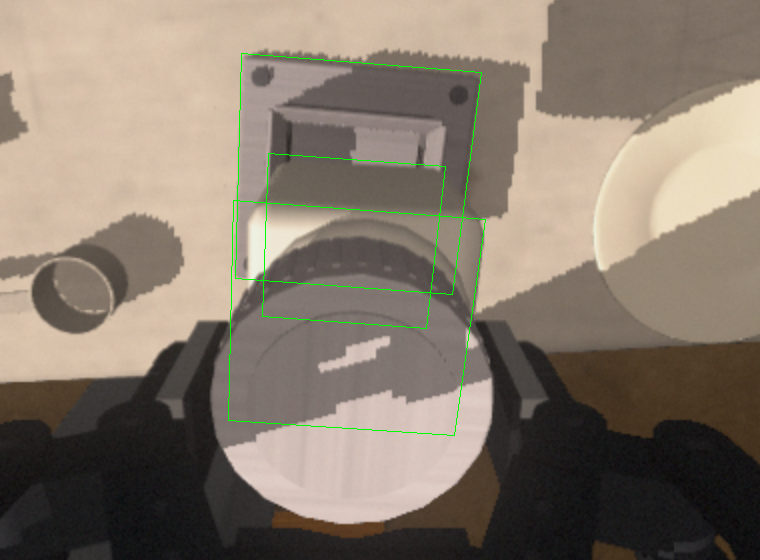

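The picture shows the jar held above the brace with the far body edge near (280,165)–(440,167). It may be a couple of degrees off the model, so I look closer.

```bash
python3 - <<'E'
from h import *
import pickle
f,p=pickle.load(open("f2.pkl","rb"))
im=f["image"][170:240,210:350]
g=np.clip((im.astype(float)/255)**.7*255*1.2,0,255).astype(np.uint8)
cv2.imwrite("pics/ab2.png",cv2.resize(g,(784,392),interpolation=cv2.INTER_CUBIC))
E
```

```text
(no output)
```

View pics/ab2.png

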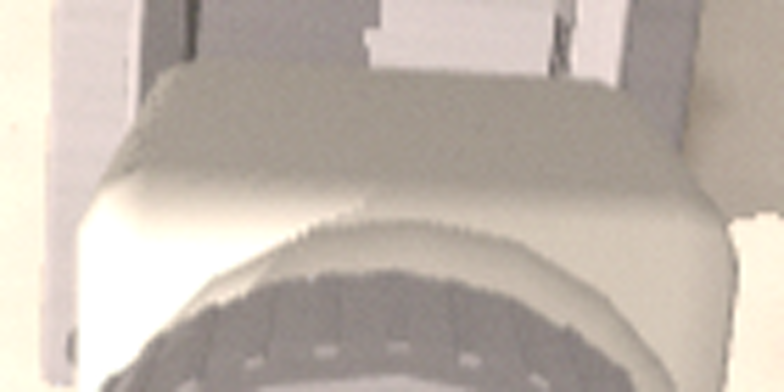

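```bash
python3 - <<'E'
from h import *
a=-1.2+np.radians(-26);B=[.461,-.2657]
bot.move_straight(B+[.315],.12,attitude=down(a))
s=bot.move_straight(B+[.262],.04,max_force=12)
bot.hold(.2)
print(s,current_ee_pos(),current_ft_force(),current_torque(),current_finger_gap(),current_clock())
E
```

```text
False [ 0.46108485 -0.26591742  0.26287771] [-3.25691634 -0.51130713  2.45971515] [0.0099116  0.4009474  0.03803792] 0.058668861906624944 15.4833
```

```bash
cat >> h.py <<'E'
def yaw(): 
    y=Ro.from_rotvec(current_orientation()).as_matrix()[:,1]; return np.arctan2(y[1],y[0])
E
python3 - <<'E'
from h import *
a=-1.2+np.radians(-26);B=[.461,-.2657]
bot.move_straight(B+[.261],.02,max_force=15);bot.hold(.4)
print(current_ee_pos(),current_ft_force(),current_clock())
z=.262
for i in range(1,5):
    d=.2*i
    bot.move_ptp(B+[z+.00136*d],down(a+d));bot.hold(.1)
    print(i,round(yaw()-a,3),np.round(current_ft_force(),1),np.round(current_torque(),2),round(current_finger_gap(),4),np.round(current_ee_pos(),4),current_clock())
E
```

```text
[ 0.46115865 -0.26589393  0.26276035] [-4.01608653  1.37442841  6.9252032 ] 16.1333
1 0.197 [-4.  -0.6  5.9] [-0.12  0.77 -0.1 ] 0.0586 [ 0.4609 -0.2661  0.2631] 16.5417
2 0.396 [-4.  -0.5  6. ] [-0.15  0.71 -0.1 ] 0.059 [ 0.461  -0.2661  0.2633] 16.95
3 0.594 [-4.  -1.   4.8] [-0.17  0.62 -0.05] 0.0581 [ 0.4611 -0.266   0.2636] 17.3583
4 0.792 [-2.9 -1.3  5.8] [-0.31  0.51 -0.03] 0.059 [ 0.4612 -0.2661  0.2638] 17.7667
```

```bash
python3 - <<'E'
from h import *
import pickle
f2,p2=pickle.load(open("f2.pkl","rb"))
p=(np.array(current_ee_pos()),np.array(current_orientation()));f=cams.grab_frame("wrist");s=cams.grab_frame("scene");pickle.dump((f,p,s),open("f3.pkl","wb"))
u,v=np.int32(proj(s,np.array([.46,-.266,.06])));print(u,v)
A=f2["image"][220:380,190:360];Bm=f["image"][160:380,150:400];S=s["image"][v-60:v+50,u-55:u+55]
r=lambda i:cv2.resize(np.clip((i/255.)**.75*255*1.15,0,255).astype(np.uint8),(int(i.shape[1]*h/i.shape[0]),h),interpolation=cv2.INTER_CUBIC)
h=290;t=np.hstack([r(A),r(S)]);h=300;w=r(Bm)
W=max(t.shape[1],w.shape[1]);pad=lambda i:np.pad(i,((0,0),(0,W-i.shape[1]),(0,0)))
cv2.imwrite("pics/chk.png",np.vstack([pad(t),pad(w)]))
E
```

```text
347 176
```

View pics/chk.png

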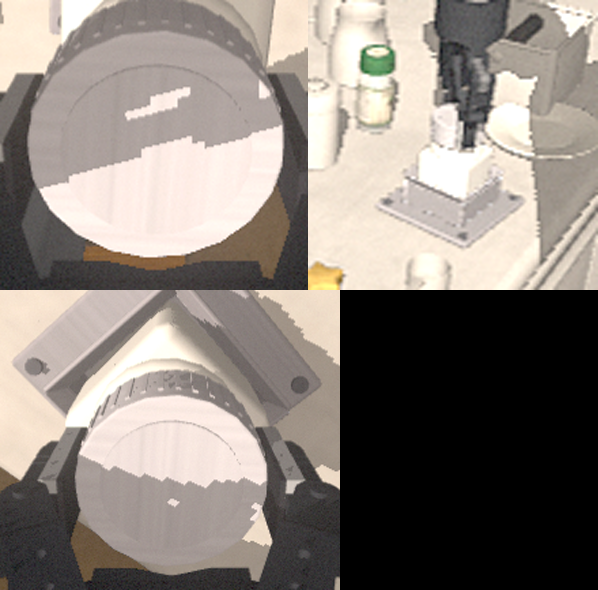

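The composite shows the jar sitting square in the socket. The streaks on the cap still run the same way relative to the fingers, so the cap turned with the gripper and did not slip. I'll keep unscrewing to about 2.5 rad.

```bash
python3 - <<'E'
from h import *
import pickle
a=-1.2+np.radians(-26);B=[.461,-.2657];z=.262
for d in (1.2,1.6,2.0,2.3,2.52):
    bot.move_ptp(B+[z+.00136*d],down(a+d));bot.hold(.1)
    print(d,round(yaw()-a,3),np.round(current_ft_force(),1),np.round(current_torque(),2),round(current_finger_gap(),4),np.round(current_ee_pos(),4),current_clock())
f=cams.grab_frame("wrist");pickle.dump(f,open("f4.pkl","wb"))
# streak orientation on the cap disc in the wrist frame, before / mid / now
f3=pickle.load(open("f3.pkl","rb"))[0];f2=pickle.load(open("f2.pkl","rb"))[0]
for g in (f2,f3,f):
    i=cv2.cvtColor(g["image"],cv2.COLOR_BGR2GRAY).astype(np.float32)[262:340,240:312]
    i=i-cv2.GaussianBlur(i,(0,0),4);gx=cv2.Sobel(i,5,1,0);gy=cv2.Sobel(i,5,0,1)
    m=np.hypot(gx,gy)<25
    print("streak deg",np.degrees(.5*np.arctan2(2*(gx*gy)[m].sum(),(gx*gx-gy*gy)[m].sum())),m.mean())
E
```

```text
1.2 1.193 [-0.7 -1.9  4.7] [-0.19  0.19 -0.14] 0.0585 [ 0.4615 -0.2659  0.2642] 18.4333
1.6 1.593 [-0.2 -0.   5.4] [ 0.01  0.   -0.2 ] 0.0588 [ 0.4617 -0.2655  0.2648] 19.0
2.0 1.993 [-0.9  2.1  5.6] [ 0.28  0.04 -0.25] 0.0585 [ 0.4617 -0.2651  0.2653] 19.5667
2.3 2.294 [-0.7  4.   6.7] [ 0.5   0.15 -0.13] 0.0587 [ 0.4617 -0.2648  0.2657] 20.0583
2.52 2.514 [-3.7  3.2  7.1] [ 0.56  0.26 -0.15] 0.0586 [ 0.4615 -0.2646  0.266 ] 20.4833
streak deg 17.733032 0.7227564102564102
streak deg 1.2666386 0.82247150997151
streak deg 4.047524 0.9665242165242165
```

```bash
python3 - <<'E'
from h import *
p=np.array(current_ee_pos());z=.262+.00136*2.52
for dz in (.001,.002,.003,.004):
    s=bot.move_straight([.461,-.2657,z+dz],.02,max_force=11);bot.hold(.15)
    F=current_ft_force();print(dz,s,np.round(F,1),np.round(current_torque(),2),np.round(current_ee_pos(),4),current_finger_gap())
    if s or F[2]<-4: break
print(current_clock())
E
```

```text
0.001 False [-1.9  3.5  4.4] [ 0.63  0.23 -0.17] [ 0.461  -0.2652  0.2661] 0.05863863623619728
0.002 False [-2.4  1.9 -0.3] [ 0.43  0.33 -0.19] [ 0.4607 -0.2657  0.2666] 0.05857828771664055
0.003 False [-2.9  3.  -0.9] [ 0.43  0.55 -0.18] [ 0.4608 -0.2656  0.2682] 0.05861497017993884
0.004 False [-3.5  3.4  0.1] [ 0.49  0.54 -0.18] [ 0.461  -0.2656  0.2695] 0.05845418759984845
22.1333
```

```bash
python3 - <<'E'
from h import *
for z in (.275,.281,.286,.2905):
    s=bot.move_straight([.461,-.2657,z],.03,max_force=8);bot.hold(.15)
    F=current_ft_force();print(z,s,np.round(F,1),np.round(current_torque(),2),np.round(current_ee_pos(),4),round(current_finger_gap(),4))
    if s or F[2]<-4: break
bot.hold(.3);print(current_clock(),current_ft_force())
import pickle
p=(np.array(current_ee_pos()),np.array(current_orientation()));f=cams.grab_frame("wrist");s=cams.grab_frame("scene");pickle.dump((f,p,s),open("f5.pkl","wb"))
f3=pickle.load(open("f3.pkl","rb"))
# scene: column of pixels through jar before/after; compare jar body pixels
d=np.abs(s["image"].astype(int)-f3[2]["image"]).sum(2)
for n,X in (("body low",[.44,-.235,.055]),("body mid",[.435,-.24,.065]),("neck",[.45,-.25,.095]),("gap",[.445,-.245,.104])):
    u,v=np.int32(np.round(proj(s,np.array(X))));print(n,(u,v),s["image"][v,u],f3[2]["image"][v,u])
u,v=347,176
print((d[v-50:v+30:2,u-20:u+22:2]>60).astype(int).tolist().__str__().replace("], [","\n").replace(", ",""))
E
```

```text
0.275 False [-1.8  2.1 -1. ] [ 0.37  0.31 -0.08] [ 0.4611 -0.2658  0.2752] 0.0582
0.281 False [-0.1  0.5 -0.2] [-0.04  0.01 -0.02] [ 0.4611 -0.2658  0.2812] 0.0585
0.286 False [ 0.6 -0.1 -0.7] [-0.01  0.03  0.01] [ 0.461  -0.2657  0.286 ] 0.0587
0.2905 False [ 0.3  1.5 -1.3] [ 0.02  0.01 -0.01] [ 0.461  -0.2657  0.2905] 0.0585
24.3333 [-0.05200672 -0.22189777 -0.30725485]
body low (np.int32(349), np.int32(185)) [217 231 239] [218 231 240]
body mid (np.int32(352), np.int32(182)) [204 222 231] [208 225 232]
neck (np.int32(349), np.int32(170)) [249 244 243] [148 157 164]
gap (np.int32(351), np.int32(168)) [232 243 246] [38 37 40]
[[001000010000111101000
011110010000000000010
011110011000000100000
011111111110000000101
011110110000000011101
011110110001000001111
011110100000001011111
011110111001111111111
011111110011111011111
011111100111111010111
001111111111111011111
000111111111111110111
000011101111111110011
000011111111111111111
000011111111111110111
001111100011111111111
001111110001111111111
001110010001111111110
001111011101111111000
000111101111111011000
000111100111111111000
000011100011111110000
000001010111111100000
000000000111111000000
000000000000000000000
000000000000000000000
000000000000000000000
000000000000000000000
000000000000000000000
000000000000000000000
000000000000000000000
000000000000000000000
000000000000000000000
000000000000000000000
000000000000000000000
000000000000000000000
000000000000000000000
000000000000000000000
000000000000000000000
000000000000000000000]]
```

The wrist force matches the cap's weight alone, the moments have dropped to zero, the neck is now exposed and the jar body hasn't moved. Handing in.

```bash
python3 -c "
from h import *
print(job.sign_off(),current_clock(),current_grip_force())"
```

```text
the job is handed in; nothing more can be done
the job is handed in; nothing more can be done
```

I seated the jar in the brace, unscrewed its cap about 2.5 rad there, and handed the job in at about 24 s with the cap held about 12 mm above the open mouth; sign-off returned no verdict.

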